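# Fit the keyed drive pulley on the key cutter's spindle

## Robot

A 6-joint arm with a two-finger parallel gripper is mounted at the origin on the work surface. World frame = base frame: x ahead of the robot, y to its left, z up, the work surface at z = 0. Lengths are in m, angles in rad, forces in N, time in s.
With the tool pointing down it reaches from about 0.35 to 0.85 m from the base axis. Payload 8.1 kg.
Tool frame: the origin (TCP) lies on the centre line of the jaws, within the pads' length; the fingertips stand 17 mm ahead of it and the grasp point (between the pads) lies 2 mm behind it (robot.tip_reach is the z of the fingertips in the tool frame, in m); z points along the fingers, y is the direction in which the jaws open and shut (so a half turn about z gives the same grasp; the last joint's range is limited). The gripper opens to 93 mm and grips with 3 to 60 N. Pads are 15 mm wide; open, the fingers measure 128 mm over their backs; the gripper's body (75 mm by 188 mm) begins 65 mm behind the grasp point.
Start: joints at [-0.085, 0.13, 1.488, -0, 1.523, -0.085], TCP at [0.6, 0, 0.236] pointing down, gripper open.
Joint ranges: [-2.96, 2.96], [-0.89, 2.26], [0.02, 2.5], [-1.34, 4.48], [0, 2.73], [-2.66, 2.66]. Speed limits (rad/s): [2.39, 2.39, 2.79, 3.14, 3.14, 3.14].

## Interface

Orientations are given as a rotation vector (axis times angle).
In Python, from plant import robot, read_camera, ticket gives the robot as it stands.
- The arm moves only by the tool arm_command, never from a script. Its argument "rows" is a list of rows, each a list of 7 numbers: the shift along the world's x, y, z each as a share of 0.8 m, from -1 to 1, then the turn, a rotation vector about the world's x, y, z each as a share of 30 degrees, from -1 to 1, then the closure, from 0 (fully open) to 1 (shut). A call has 1 to 12 rows; each row is the pose to reach, as a shift and turn from the pose measured when the call began; what a row does not reach only later rows make up. A row lasts 1/12 s, in which the tool goes at most 41.7 mm and 7.16 degrees, less where a joint would pass 70% of its speed; a pose out of reach is approached as far as the arm can. A call with a number of a shift or a turn outside -1 to 1 is refused whole. A call with a gripper value outside its range is refused whole. The fingers move at their own pace and stop on an object; "grip_force" is the grip in N (left out, the last holds). Time passes only in rows, so rows that repeat a pose let the fingers close. It gives the time, the measured TCP pose, the force and the opening at its end, in the units of the state.
- robot.read_state(): the state, without advancing time (a new reading comes with each control period).
- read_camera(name): name is "scene" or "side" or "wrist"; returns a dict with "frame" (480x640x3 uint8, red, green, blue), "camera_matrix" (3x3 intrinsics, pixels), "cam_to_world" (4x4, takes a point from camera to world coordinates). Camera axes: x right, y up, looking along -z (the intrinsics and any distortion apply to the point x, -y, -z); pixel columns grow to the right and rows downward; lengths in m; the calibration is good to about 2 mm. The wrist camera is an equidistant fisheye: a pixel r from the principal point sees the ray r / f radians off the axis. A picture is of the moment at which its call begins. There is no depth.
- ticket.close_job(): hands the job in, once; it reports no verdict.
The state is a dict: "t": time; "q": joint angles; "dq": joint speeds; "joint_torque": joint torques, N m; "tool_pos": TCP position; "orientation": TCP orientation; "force": force on the tool from outside, world axes, zero at the start; "wrist_torque": the same for the moment, N m; "opening": finger opening in m.
Only numpy, scipy, OpenCV 4.12 (cv2) and the standard library are available. Lean on these libraries where they do the work, as an engineer would, in place of code of your own. Each camera call takes 0.05 s, during which the arm holds its last target.

## Task

Fit the loose toothed aluminium pulley on the upright spindle of the key cutter's drive unit, timing mark up: slip it over the shaft, turn it gently until its keyway drops over the spindle's key, and see it fully home, flat on the shoulder, then let go. Never force it, and leave the other things on the bench as they are.

Things in the scene. Friction and masses are not known exactly. Their poses are not given: they have to be found in the camera images.
- pulley: The keyed pulley: toothed aluminium barrel 46 mm across, 36 mm high, 0.10 to 0.18 kg, standing on the bench. Through bore 18 mm in diameter with one straight keyway, 6.5 mm wide, reaching to 13 mm from the axis, over the full height, along its +x. A thin dark timing mark on the top face runs from keyway to rim. Origin: centre of the underside; z up, on the axis.
- drive: The drive unit, bolted to the bench: base plate 130 x 120 x 12 mm, grey finned housing 90 x 90 mm up to 54 mm above the bench, black terminal box on its -x side, steel spindle upright at its centre. The spindle's brake is on: it does not turn; it is oiled (friction about 0.15). Origin: on the spindle axis at bench height; z up.
- shaft_tip (a point): Centre of the shaft's top end, 117 mm above the bench. The shaft is 16 mm in diameter and plain from the shoulder (70 mm above the bench) up to 110 mm, then tapers to 9 mm at the tip. Axes as the drive unit's.
- shoulder (a point): Centre of the spindle's shoulder, 34 mm across, 70 mm above the bench; the pulley's underside rests on it when fully home. Axes as the drive unit's.
- key_level (a point): On the spindle axis, level with the key's top, 10 mm above the shoulder. The feather key stands out of the shaft from the shoulder up to here, 5 mm wide, to 11.5 mm from the axis. It points along the drive's +x or up to 1.4 rad to either side: not measured. A pulley out of line rests here on the key; in line within about 0.08 rad it goes down freely; turned on against the key it wedges.
- idler: Bystander: plain grey plastic idler ring, 46 mm across, 16 mm high, 24 mm bore, no keyway. Origin: centre of underside.
- padlock: Bystander: brass padlock lying flat, body 42 x 46 x 20 mm, shackle to its +x. Origin: centre of the body's underside.
- cylinder: Bystander: brass lock cylinder lying down, 62 x 20 x 34 mm, long along its x. Origin: centre of underside.
- screwdriver: Bystander: screwdriver lying along its x, about 200 mm long. Origin: about its middle, underside.
- spanner: Bystander: steel spanner lying along its x, about 180 mm long. Origin: about its middle, underside.
- oiler: Bystander: white bottle with black cap, 44 mm across, 110 mm tall. Origin: centre of underside.
- doorknob: Bystander: steel door knob standing on its rose, 56 mm across, 61 mm tall. Origin: centre of underside.
Mind the look-alikes: they are no part of the job. Leave any red or yellow look-alike of the drive alone.

How it is judged:
On the way:
1. the pulley is slipped over the shaft and still above its seat (horizontal distance between pulley and shoulder below 0.004 m and z of pulley in the frame of shoulder between 0.005 and 0.044 m and angle between pulley's own z axis and vertical below 0.15 rad), for 0.1 s.
At the end, for the whole second after the job is handed in: The pulley stands on the spindle, keyway over the key: its underside within 2.5 mm of the shoulder, its axis within 3 mm of the spindle's, timing mark up and within 0.06 rad of upright, at rest and released (horizontal distance between pulley and shoulder below 0.003 m and z of pulley in the frame of shoulder between -0.003 and 0.0025 m and angle between pulley's own z axis and vertical below 0.06 rad and linear speed of pulley below 0.01 m/s); the robot touches nothing.
It fails at once if the pulley is forced: more than 50 N between it and the drive unit (contact force between pulley and drive above 50 N).
It fails at once if one of the other things on the bench is moved by more than 25 mm (distance of any of idler, padlock, cylinder, screwdriver, spanner, oiler, doorknob from where it was at the start of the episode above 0.025 m).
It also fails if it takes over 67 s, if anything falls off the work surface, if the arm or the gripper's body presses on something with over 40 N, if the wrist force passes 120 N, or if a joint passes its speed limit or range.

## Working session

There is one attempt and no reset: what is moved stays moved. The work goes in short steps, Python scripts to look and compute and a tool call to move; the robot and the scene stay as the last step left them, time stands still between calls to the robot, and variables do not carry over. Pictures are saved under pics/ and viewed, and the job is handed in when it is done.

Besides the shell and the picture viewer there is one more tool, called after "Request:" by a JSON object that holds its "method" and its "body". arm_command: Moves the arm, as the interface text tells. Shift numbers are shares of 0.8 m and turn numbers shares of 30 degrees, none past 1 either way. Its arguments: {"type":"object","properties":{"rows":{"type":"array","items":{"type":"array","items":{"type":"number","minimum":-1,"maximum":1}}},"grip_force":{"type":"number"}},"required":["rows"]}

```bash
ls; mkdir -p pics; python3 - <<'E'
from plant import robot, read_camera, ticket
import cv2
s=robot.read_state(); print(s['t'],s['tool_pos'],s['orientation'],s['opening'],s['force'])
for n in ['scene','side','wrist']:
    c=read_camera(n); cv2.imwrite(f'pics/{n}0.png',c['frame'][:,:,::-1]); print(n,c['camera_matrix'].round(1).tolist(),c['cam_to_world'].round(3).tolist(),[k for k in c])
E
```

```text
pics
0.0 [5.99487517e-01 7.34458132e-05 2.34621280e-01] [-2.22049551e+00 -2.22044448e+00  1.73824254e-03] 0.09273136282133436 [ 0.51429593 -0.06201039 -0.55868787]
scene [[516.9, 0.0, 319.7], [0.0, 516.9, 231.1], [0.0, 0.0, 1.0]] [[0.677, -0.521, 0.52, 1.165], [0.736, 0.458, -0.499, -0.658], [0.022, 0.721, 0.693, 1.013], [0.0, 0.0, 0.0, 1.0]] ['frame', 'camera_matrix', 'cam_to_world']
side [[530.5, 0.0, 324.3], [0.0, 530.5, 232.8], [0.0, 0.0, 1.0]] [[-0.972, 0.155, -0.176, 0.315], [-0.234, -0.699, 0.676, 0.696], [-0.019, 0.698, 0.716, 0.846], [0.0, 0.0, 0.0, 1.0]] ['frame', 'camera_matrix', 'cam_to_world']
wrist [[371.6, 0.0, 313.8], [0.0, 371.6, 238.7], [0.0, 0.0, 1.0]] [[1.0, -0.0, 0.001, 0.6], [0.0, 0.959, 0.282, 0.078], [-0.001, -0.282, 0.959, 0.383], [0.0, 0.0, 0.0, 1.0]] ['frame', 'camera_matrix', 'cam_to_world']
```

View pics/scene0.png

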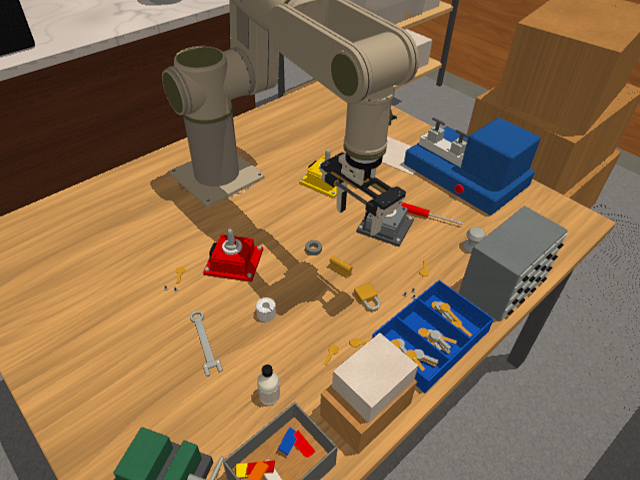

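View pics/side0.png

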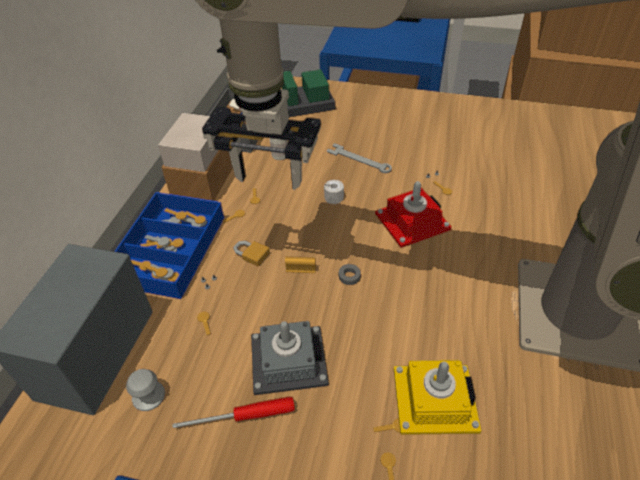

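View pics/wrist0.png

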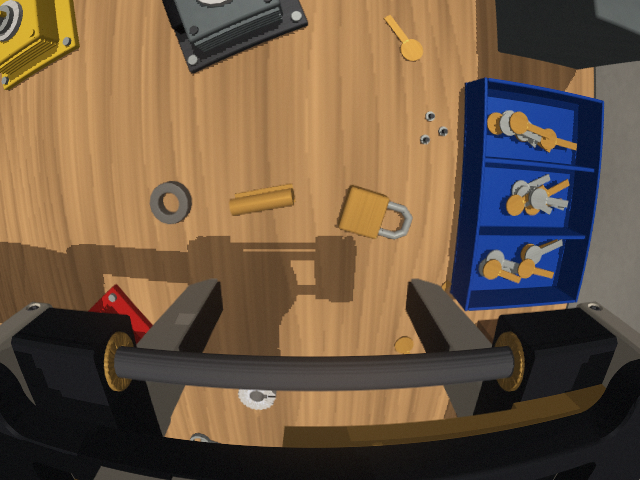

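```bash
cat > h.py <<'E'
import numpy as np, cv2
def ray(c,u,v,fish=False):
    K=np.array(c['camera_matrix']);T=np.array(c['cam_to_world'])
    x=(u-K[0,2])/K[0,0];y=(v-K[1,2])/K[1,1]
    if fish:
        r=np.hypot(x,y); s=np.sin(r)/r if r>1e-9 else 1; d=np.array([x*s,-y*s,-np.cos(r)])
    else: d=np.array([x,-y,-1])
    d=T[:3,:3]@d; return T[:3,3],d/np.linalg.norm(d)
def plane(c,u,v,z,fish=False):
    o,d=ray(c,u,v,fish); return o+d*(z-o[2])/d[2]
def proj(c,p,fish=False):
    K=np.array(c['camera_matrix']);T=np.array(c['cam_to_world'])
    q=T[:3,:3].T@(np.array(p)-T[:3,3]); x,y,z=q[0],-q[1],-q[2]
    if fish:
        h=np.hypot(x,y);t=np.arctan2(h,z);k=t/h if h>1e-9 else 1/z
        return np.array([K[0,2]+K[0,0]*x*k,K[1,2]+K[1,1]*y*k])
    return np.array([K[0,2]+K[0,0]*x/z,K[1,2]+K[1,1]*y/z])
def tri(rs):
    A=np.zeros((3,3));b=np.zeros(3)
    for o,d in rs:
        M=np.eye(3)-np.outer(d,d);A+=M;b+=M@o
    p=np.linalg.solve(A,b); return p,[np.linalg.norm((np.eye(3)-np.outer(d,d))@(p-o)) for o,d in rs]
def crop(f,u,v,w,h,s,name):
    im=f[v-h:v+h,u-w:u+w,::-1]; im=cv2.resize(im,None,fx=s,fy=s,interpolation=cv2.INTER_CUBIC); cv2.imwrite('pics/'+name,im); return im
E
python3 - <<'E'
from h import *
from plant import *
a=cv2.imread('pics/scene0.png')[:,:,::-1];b=cv2.imread('pics/side0.png')[:,:,::-1]
s=[cv2.resize(x,(400,300),interpolation=cv2.INTER_CUBIC) for x in (a[285:333,233:297],b[166:214,302:366],a[185:257,340:436],b[310:400,227:347])]
cv2.imwrite('pics/crops0.png',np.vstack([np.hstack(s[:2]),np.hstack(s[2:])])[:,:,::-1])
E
```

```text
(no output)
```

View pics/crops0.png

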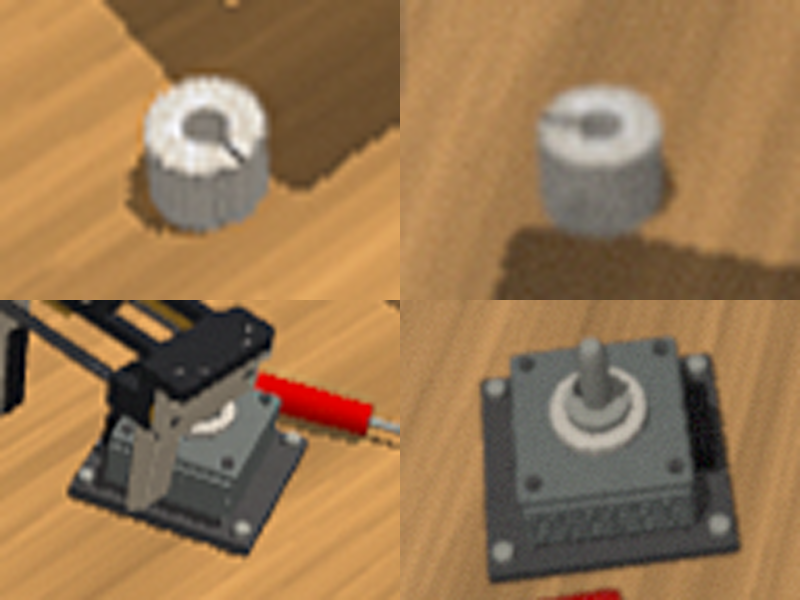

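```bash
python3 - <<'E'
from h import *
from plant import *
a=read_camera('scene');b=read_camera('side');w=read_camera('wrist')
p,e=tri([ray(a,266,305.3),ray(b,334,186.3)]);print(p,e)
print(plane(a,266,305.3,.036),plane(b,334,186.3,.036))
for c,q in((a,[(222,137),(241,160)]),(b,[(183,122),(143,117)])):
    o=(233,285) if c is a else (302,166)
    P=[plane(c,o[0]+x/6.25,o[1]+y/6.25,.036) for x,y in q]; d=P[1]-P[0];print(P,np.arctan2(d[1],d[0]),np.linalg.norm(d))
print('tip',plane(b,284.6,323.5,.117))
# housing top corners screws (z=.054)
for x,y in [(523,366),(661,347),(676,466),(532,484)]:
    print(plane(b,227+(x-400)/3.333,310+(y-300)/3.333,.054))
for x,y in [(481,382),(713,354),(741,548),(491,580)]:
    print(plane(b,227+(x-400)/3.333,310+(y-300)/3.333,.012))
print(robot.read_state()['t'])
E
```

```text
[ 0.53002125 -0.22190129  0.03365605] [np.float64(0.0021292027994159386), np.float64(0.002129202799415978)]
[ 0.53372338 -0.22224522  0.036     ] [ 0.52783528 -0.22102373  0.036     ]
[array([ 0.54143477, -0.22079078,  0.036     ]), array([ 0.55462354, -0.22221068,  0.036     ])] -0.10724701909617869 0.013264983875055208
[array([ 0.53465587, -0.22238389,  0.036     ]), array([ 0.54992943, -0.22198551,  0.036     ])] 0.026077346669974757 0.015278752638244256
tip [0.50956159 0.22473634 0.117     ]
[0.55843351 0.20501888 0.054     ]
[0.48986411 0.17703414 0.054     ]
[0.46376983 0.24517442 0.054     ]
[0.53200676 0.27134544 0.054     ]
[0.59091135 0.19426161 0.012     ]
[0.4693801  0.14757989 0.012     ]
[0.42691833 0.26009159 0.012     ]
[0.54699279 0.30599848 0.012     ]
0.3
```

Request:
{"method": "arm_command", "body": {"rows": [[-0.0625,0.2,-0.08,0,0,0,0],[-0.0625,0.2,-0.08,0,0,0,0],[-0.0625,0.2,-0.08,0,0,0,0],[-0.0625,0.2,-0.08,0,0,0,0],[-0.0625,0.2,-0.08,0,0,0,0],[-0.0625,0.2,-0.08,0,0,0,0],[-0.0625,0.2,-0.08,0,0,0,0]]}}

```text
t: 0.88
tool_pos: [0.5496, 0.1603, 0.1712]
orientation: [-2.219, -2.223, 0.002]
force: [-0.2, -0.0, 0.4]
opening: 0.0931
```

```bash
python3 - <<'E'
from h import *
from plant import *
s=robot.read_state();print(s['t'],s['tool_pos'])
w=read_camera('wrist');u,v=proj(w,(.51,.2247,.08),True).round().astype(int);print(u,v)
cv2.imwrite('pics/w1.png',w['frame'][:,:,::-1])
np.save('w1.npy',w,allow_pickle=True)
crop(w['frame'],u,v,50,40,8,'w1c.png');print(u-50,v-40)
E
```

```text
0.8833 [0.54962257 0.16030914 0.17116817]
252 155
202 115
```

View pics/w1c.png

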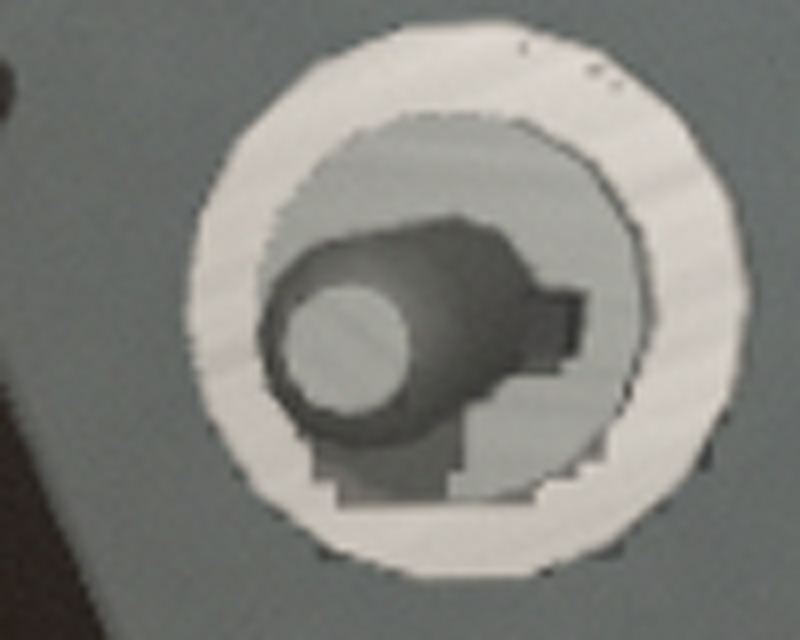

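```bash
python3 - <<'E'
from h import *
w=np.load('w1.npy',allow_pickle=True).item()
f=w['frame'];im=f[145:165,245:285,::-1];g=cv2.convertScaleAbs(cv2.resize(im,None,fx=20,fy=20,interpolation=cv2.INTER_NEAREST),alpha=1.7)
cv2.imwrite('pics/w1k.png',g)
P=lambda x,y,z:plane(w,202+x/8-.0,115+y/8,z,True)
print('tip',P(348,349,.117),'r',np.linalg.norm(P(410,349,.117)-P(286,349,.117))/2)
print('sh',P(453,308,.07),np.linalg.norm(P(640,308,.07)-P(265,308,.07))/2)
E
```

```text
tip [0.51268537 0.22469491 0.117     ] r 0.004339837817671211
sh [0.51305583 0.22472753 0.07      ] 0.015977153191794557
```

View pics/w1k.png

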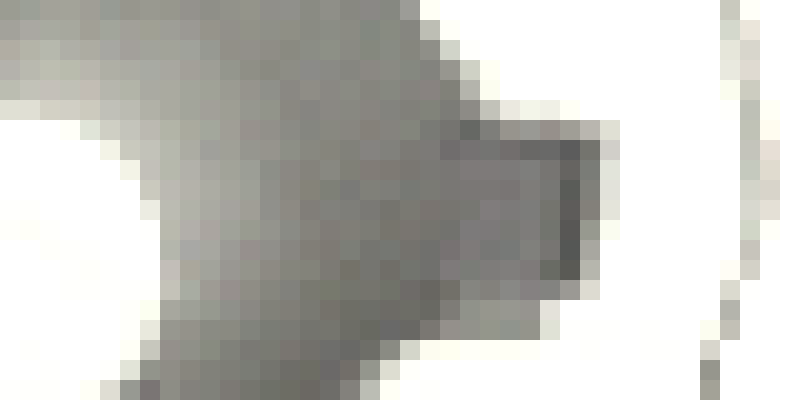

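```bash
python3 - <<'E'
from h import *
w=np.load('w1.npy',allow_pickle=True).item()
for a in [(.5127,.2247),]:
  c=np.array([*a,.08])
  for u,v in [(272.75,153),(272,160.5),(272.4,156.8),(273,153),(271.5,161.5)]:
    p=plane(w,u,v,.08,True)-c; print(u,v,p*1000,np.hypot(*p[:2]),np.arctan2(p[1],p[0]))
# draw predicted key for headings
for th in (-.2,-.1,0,.1):
  R=lambda x,y:c+[np.cos(th)*x-np.sin(th)*y,np.sin(th)*x+np.cos(th)*y,0]
  print(th,[(proj(w,R(11.5e-3,s*2.5e-3)+[0,0,dz],True)-[245,145]).round(1).tolist() for dz in (0,-.01) for s in (1,-1)])
E
```

```text
272.75 153 [1.10278139e+01 7.50867037e-01 1.38777878e-14] 0.011053346998195593 0.06798354718227796
272 160.5 [ 1.04769809e+01 -4.11345532e+00  1.38777878e-14] 0.01125556051375973 -0.37412676548370394
272.4 156.8 [ 1.07694705e+01 -1.71221599e+00  1.38777878e-14] 0.010904731932367009 -0.15766831385057098
273 153 [1.11895497e+01 7.48490113e-01 1.38777878e-14] 0.011214555753773465 0.06679238565850673
271.5 161.5 [ 1.01429456e+01 -4.75967192e+00  1.38777878e-14] 0.011204187673430697 -0.4387540624174323
-0.2 [[28.9, 8.9], [27.5, 16.4], [30.5, 8.0], [29.1, 15.3]]
-0.1 [[28.8, 7.1], [28.1, 14.8], [30.4, 6.3], [29.7, 13.6]]
0 [[28.4, 5.3], [28.5, 13.0], [30.0, 4.6], [30.1, 12.0]]
0.1 [[28.0, 3.5], [28.8, 11.2], [29.6, 2.9], [30.4, 10.2]]
```

Request:
{"method": "arm_command", "body": {"rows": [[0.03,-0.01,-0.01,0,0,0,0],[0.03,-0.01,-0.01,0,0,0,0],[0.03,-0.01,-0.01,0,0,0,0]]}}

```text
t: 1.18
tool_pos: [0.5756, 0.1495, 0.164]
orientation: [2.223, 2.218, -0.0]
force: [-0.1, 0.6, -1.0]
opening: 0.093
```

```bash
python3 - <<'E'
from h import *
from plant import *
w=read_camera('wrist');u,v=proj(w,(.515,.2247,.08),True).round().astype(int)
np.save('w2.npy',w,allow_pickle=True)
c=read_camera('scene');np.save('s2.npy',c,allow_pickle=True)
i1=cv2.resize(w['frame'][v-20:v+20,u-20:u+20,::-1],(400,400),interpolation=cv2.INTER_NEAREST)
a,b=proj(c,(.512,.2247,.09)).round().astype(int)
i2=cv2.resize(c['frame'][b-20:b+20,a-20:a+20,::-1],(400,400),interpolation=cv2.INTER_NEAREST)
cv2.imwrite('pics/k2.png',cv2.convertScaleAbs(np.hstack([i1,i2]),alpha=1.4));print(u-20,v-20,a-20,b-20)
E
```

```text
196 120 368 182
```

View pics/k2.png

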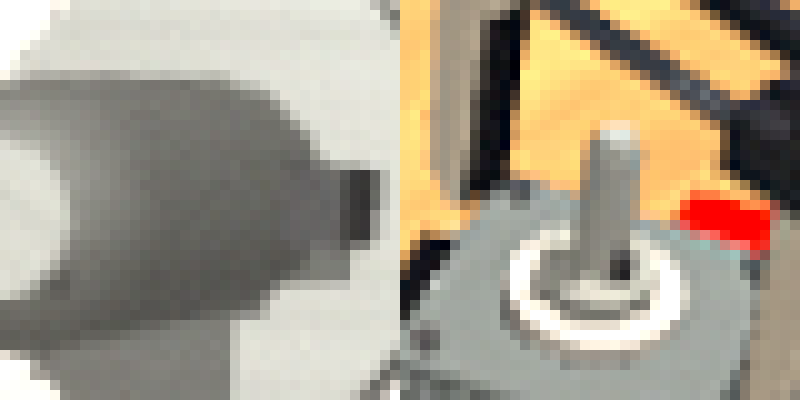

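```bash
python3 - <<'E'
from h import *
w=np.load('w2.npy',allow_pickle=True).item()
c=np.array([.5127,.2247,0])
for z,P in ((.07,[(38,17),(37.5,24.5)]),(.08,[(34.5,17.5),(34,25)])):
  q=[plane(w,196+x,120+y,z,True) for x,y in P]; m=(q[0]+q[1])/2-c;d=q[0]-q[1]
  print(z,m*1000,np.arctan2(m[1],m[0]),np.hypot(*m[:2]),'w',np.linalg.norm(d),'perp',np.arctan2(-d[0],d[1]))
# tip in this image
f=w['frame'];g=cv2.cvtColor(f,cv2.COLOR_RGB2GRAY)
u,v=proj(w,(.5127,.2247,.117),True);print(u,v)
crop(f,int(u),int(v),25,20,16,'w2t.png');print(int(u)-25,int(v)-20)
E
```

```text
0.07 [11.42161743 -1.2995805  70.        ] -0.11329527988336194 0.01149531444155639 w 0.0049709794361175895 perp -0.09384219518285306
0.08 [11.29791333 -1.33890824 80.        ] -0.11795916791628422 0.011376973273741833 w 0.004772521036763062 perp -0.09529180157756124
195.13174533003058 141.89460082661378
170 121
```

View pics/w2t.png

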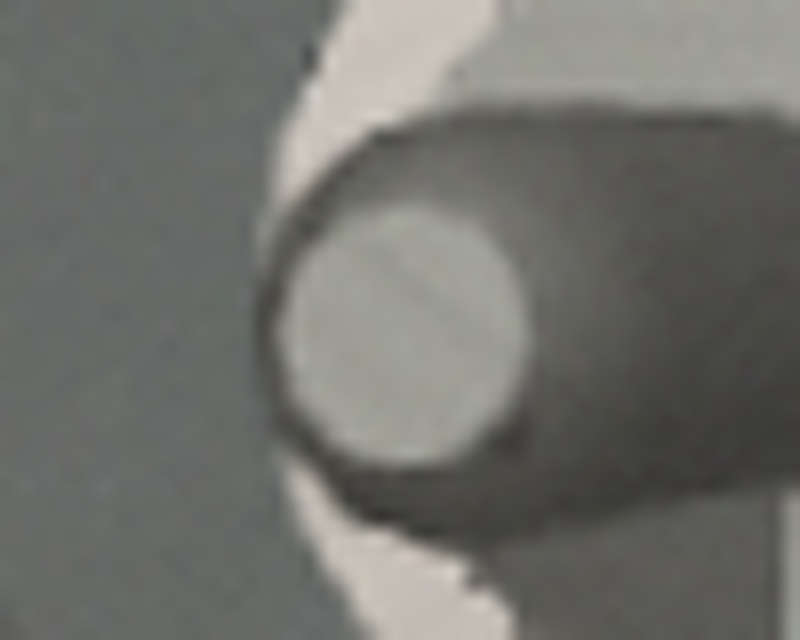

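Request:
{"method": "arm_command", "body": {"rows": [[-0.056,-0.55,0.01,0,0,0,0],[-0.056,-0.55,0.01,0,0,0,0],[-0.056,-0.55,0.01,0,0,0,0],[-0.056,-0.55,0.01,0,0,0,0],[-0.056,-0.55,0.01,0,0,0,0],[-0.056,-0.55,0.01,0,0,0,0],[-0.056,-0.55,0.01,0,0,0,0],[-0.056,-0.55,0.01,0,0,0,0],[-0.056,-0.55,0.01,0,0,0,0],[-0.056,-0.55,0.01,0,0,0,0],[-0.056,-0.55,0.01,0,0,0,0],[-0.056,-0.55,0.01,0,0,0,0]]}}

```text
t: 2.28
tool_pos: [0.5286, -0.2953, 0.1737]
orientation: [2.226, 2.212, -0.001]
force: [-0.3, -0.2, -0.0]
opening: 0.0929
```

```bash
python3 - <<'E'
from h import *
from plant import *
w=read_camera('wrist');u,v=proj(w,(.531,-.2218,.03),True).round().astype(int)
np.save('w3.npy',w,allow_pickle=True)
cv2.imwrite('pics/w3.png',w['frame'][:,:,::-1])
crop(w['frame'],u,v,50,40,8,'w3c.png');print(u-50,v-40)
E
```

```text
265 98
```

View pics/w3c.png

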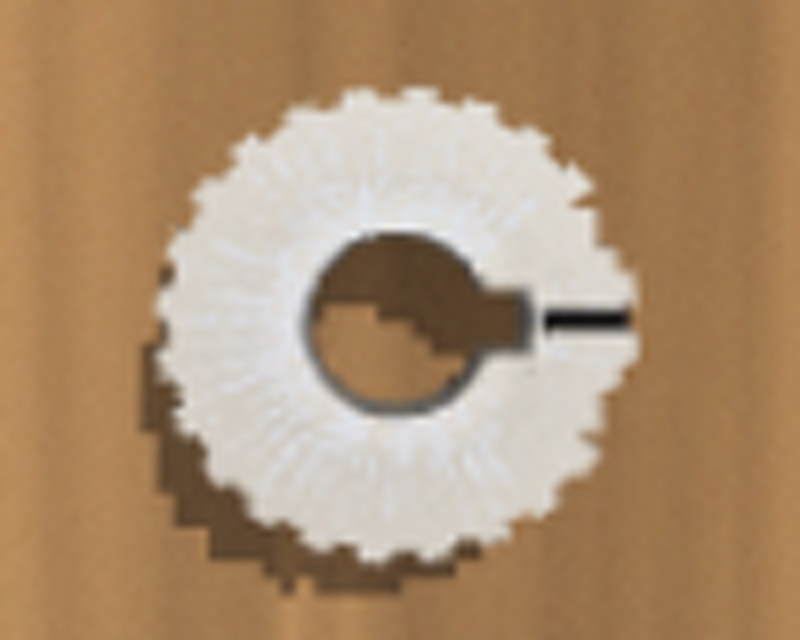

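View pics/w3.png

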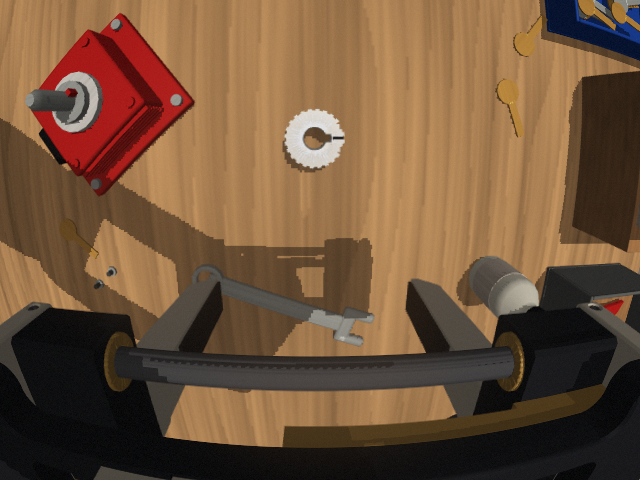

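The crop shows the pulley from above at about (313,137): teeth, keyway and dark timing mark pointing right, roughly along world +x. The plain ring near scene (314,246) is the idler, because it is grey and has no keyway. Of the three drives, the grey one is the right unit, and the red and yellow ones are look-alikes.

```bash
python3 - <<'E'
from h import *
from plant import *
w=np.load('w3.npy',allow_pickle=True).item()
f=w['frame'];hsv=cv2.cvtColor(f,cv2.COLOR_RGB2HSV)
m=((hsv[...,1]<60)&(hsv[...,2]>150)).astype(np.uint8);r=np.zeros_like(m);r[98:178,265:365]=m[98:178,265:365]
cs,_=cv2.findContours(r,cv2.RETR_EXTERNAL,cv2.CHAIN_APPROX_NONE);k=max(cs,key=cv2.contourArea)
P=np.array([plane(w,u,v,.036,True) for u,v in k[:,0].astype(float)])[:,:2]
(cx,cy),ra=cv2.minEnclosingCircle((P*1000).astype(np.float32));print('outer',cx,cy,ra)
q=lambda x,y,z=.036:plane(w,265+x/8,98+y/8,z,True)
print('bore',q(393,325)[:2],'r',np.linalg.norm(q(483,325)-q(303,325))/2)
d=q(630,319)-q(545,320.5);print('mark',np.arctan2(d[1],d[0]))
d=q(587,319.8)-np.array([cx/1000,cy/1000,.036]);print('mark from ctr',np.arctan2(d[1],d[0]))
s=robot.read_state();print(s['t'],s['tool_pos'],s['orientation'])
E
```

```text
outer 530.39453125 -221.88706970214844 22.96349334716797
bore [ 0.53038433 -0.22219569] r 0.008547746648258
mark 0.02329590083429475
mark from ctr 0.009955481240155249
2.3333 [ 0.52914262 -0.29260718  0.17333775] [2.22644746e+00 2.21338228e+00 3.27532654e-04]
```

Request:
{"method": "arm_command", "body": {"rows": [[0.0016,0.088,0,0,0,0,0],[0.0016,0.088,0,0,0,0,0],[0.0016,0.088,-0.05,0,0,0,0],[0.0016,0.088,-0.1,0,0,0,0],[0.0016,0.088,-0.142,0,0,0,0],[0.0016,0.088,-0.16,0,0,0,0],[0.0016,0.088,-0.175,0,0,0,0],[0.0016,0.088,-0.188,0,0,0,0],[0.0016,0.088,-0.188,0,0,0,0]], "grip_force": 25}}

```text
t: 3.08
tool_pos: [0.5298, -0.2212, 0.0217]
orientation: [2.227, 2.215, -0.0]
force: [-1.6, -0.2, 0.2]
opening: 0.0931
```

```bash
python3 - <<'E'
from h import *
from plant import *
s=robot.read_state();print(s['t'],s['tool_pos'],s['orientation'],s['force'])
w=read_camera('wrist');cv2.imwrite('pics/w4.png',w['frame'][:,:,::-1])
E
```

```text
3.0833 [ 0.52979045 -0.22120286  0.02165719] [ 2.22702435e+00  2.21525558e+00 -2.42954028e-04] [-1.57982505 -0.23780385  0.16658118]
```

View pics/w4.png

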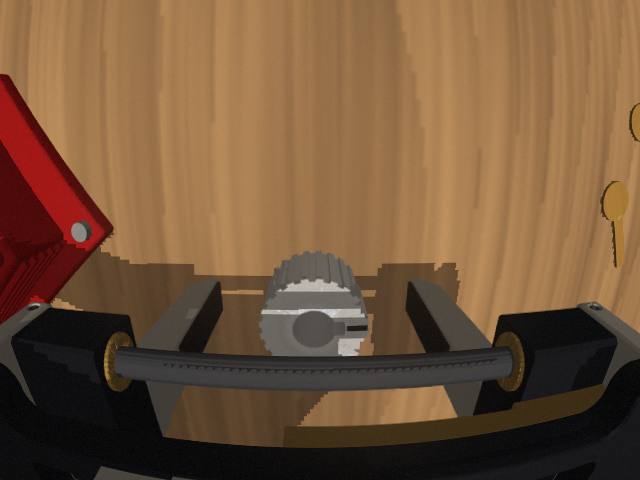

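The pulley sits between the open jaws, centred at about (314,329). Closing now.

Request:
{"method": "arm_command", "body": {"rows": [[0,0,0,0,0,0,1],[0,0,0,0,0,0,1],[0,0,0,0,0,0,1],[0,0,0,0,0,0,1],[0,0,0,0,0,0,1],[0,0,0,0,0,0,1],[0,0,0,0,0,0,1],[0,0,0,0,0,0,1],[0,0,0,0,0,0,1],[0,0,0,0,0,0,1]], "grip_force": 25}}

```text
t: 3.97
tool_pos: [0.5305, -0.2218, 0.0231]
orientation: [2.226, 2.214, 0.0]
force: [-0.4, 0.0, 1.0]
opening: 0.0455
```

Request:
{"method": "arm_command", "body": {"rows": [[0,0,0.03,0,0,0,1],[0,0,0.08,0,0,0,1],[0,0,0.13,0,0,0,1],[0,0,0.18,0,0,0,1],[0,0,0.18,0,0,0,1],[0,0,0.18,0,0,0,1]]}}

```text
t: 4.47
tool_pos: [0.5325, -0.2228, 0.1706]
orientation: [2.222, 2.21, 0.003]
force: [-1.0, -0.5, -1.6]
opening: 0.0459
```

```bash
python3 - <<'E'
from h import *
from plant import *
s=robot.read_state();print(s['t'],s['tool_pos'],s['orientation'],s['force'],s['opening'])
w=read_camera('wrist');np.save('w5.npy',w,allow_pickle=True);c=read_camera('side')
i1=cv2.resize(w['frame'][230:370,230:400,::-1],(680,560),interpolation=cv2.INTER_CUBIC)
cv2.imwrite('pics/w5.png',i1);cv2.imwrite('pics/side5.png',c['frame'][:,:,::-1])
E
```

```text
4.4667 [ 0.53249952 -0.22281142  0.17057784] [2.22173594 2.20958734 0.00348611] [-0.95255461 -0.54220305 -1.57349229] 0.045923746892063355
```

View pics/w5.png

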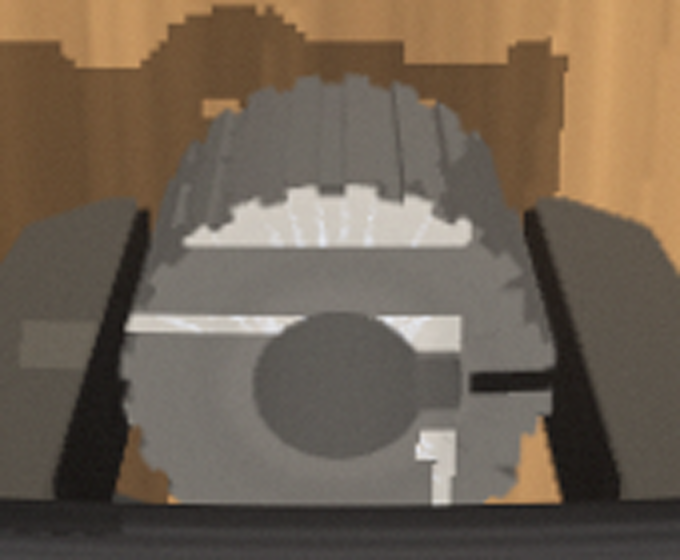

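View pics/side5.png

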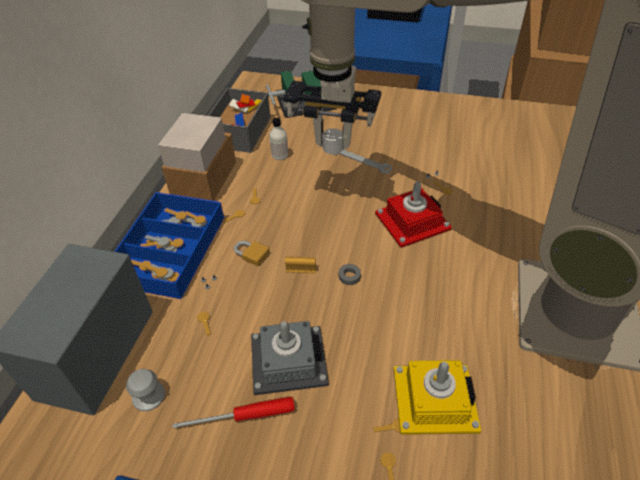

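```bash
python3 - <<'E'
from h import *
from plant import *
w=np.load('w5.npy',allow_pickle=True).item();s=robot.read_state();t=np.array(s['tool_pos'])
z=.17058+.0129
q=lambda x,y:plane(w,230+x/4,230+y/4,z,True)
b=q(337,385);print(t,b,b-t,np.linalg.norm(q(420,385)-q(253,385))/2)
d=q(550,380.5)-q(470,382);m=q(510,381.2)-b;print(np.arctan2(d[1],d[0]),np.arctan2(m[1],m[0]))
d=q(462,352)-q(462,408);
from scipy.spatial.transform import Rotation as R
print(R.from_rotvec(s['orientation']).as_matrix().round(4))
E
```

```text
[ 0.52984808 -0.22143931  0.16578856] [ 0.53320996 -0.22222282  0.18348   ] [ 0.00336187 -0.00078351  0.01769144] 0.008698727771617676
-0.009267903946453267 0.004929590255182812
[[ 5.5e-03  1.0e+00  0.0e+00]
 [ 1.0e+00 -5.5e-03 -4.0e-04]
 [-4.0e-04  0.0e+00 -1.0e+00]]
```

Request:
{"method": "arm_command", "body": {"rows": [[-0.022,0.557,0.025,0,0,-0.195,1],[-0.022,0.557,0.025,0,0,-0.195,1],[-0.022,0.557,0.025,0,0,-0.195,1],[-0.022,0.557,0.025,0,0,-0.195,1],[-0.022,0.557,0.025,0,0,-0.195,1],[-0.022,0.557,0.025,0,0,-0.195,1],[-0.022,0.557,0.025,0,0,-0.195,1],[-0.022,0.557,0.025,0,0,-0.195,1],[-0.022,0.557,0.025,0,0,-0.195,1],[-0.022,0.557,0.025,0,0,-0.195,1],[-0.022,0.557,0.025,0,0,-0.195,1],[-0.022,0.557,0.025,0,0,-0.195,1]]}}

```text
t: 5.57
tool_pos: [0.5098, 0.2292, 0.183]
orientation: [-2.33, -2.102, 0.005]
force: [0.4, -0.5, -2.4]
opening: 0.0457
```

Request:
{"method": "arm_command", "body": {"rows": [[0,0,0,0,0,0,1],[0,0,0,0,0,0,1],[0,0,0,0,0,0,1],[0,0,0,0,0,0,1]]}}

```text
t: 5.9
tool_pos: [0.5095, 0.2279, 0.182]
orientation: [-2.331, -2.1, 0.007]
force: [0.1, 0.5, -1.0]
opening: 0.0454
```

```bash
python3 - <<'E'
from h import *
from plant import *
s=robot.read_state();print(s['t'],s['tool_pos'],s['orientation'],s['force'],s['opening'])
w=read_camera('wrist');np.save('w6.npy',w,allow_pickle=True);
c=read_camera('side');b=read_camera('scene')
i1=cv2.resize(w['frame'][230:370,230:400,::-1],(400,330),interpolation=cv2.INTER_CUBIC)
def cr(c,n):
    u,v=proj(c,(.512,.2247,.13)).round().astype(int)
    return cv2.resize(c['frame'][v-33:v+33,u-40:u+40,::-1],(400,330),interpolation=cv2.INTER_CUBIC)
cv2.imwrite('pics/w6.png',np.vstack([np.hstack([i1,cr(c,0)]),np.hstack([cr(b,0),i1*0])])[:600])
print(robot.read_state()['tool_pos'],robot.read_state()['force'])
E
```

```text
5.9 [0.50950851 0.22792695 0.18195054] [-2.33139934 -2.10005036  0.00735328] [ 0.12966298  0.4740568  -0.99150046] 0.04540928008674327
[0.51004339 0.22822369 0.18295371] [ 0.59339448  0.48303762 -1.28970603]
```

View pics/w6.png

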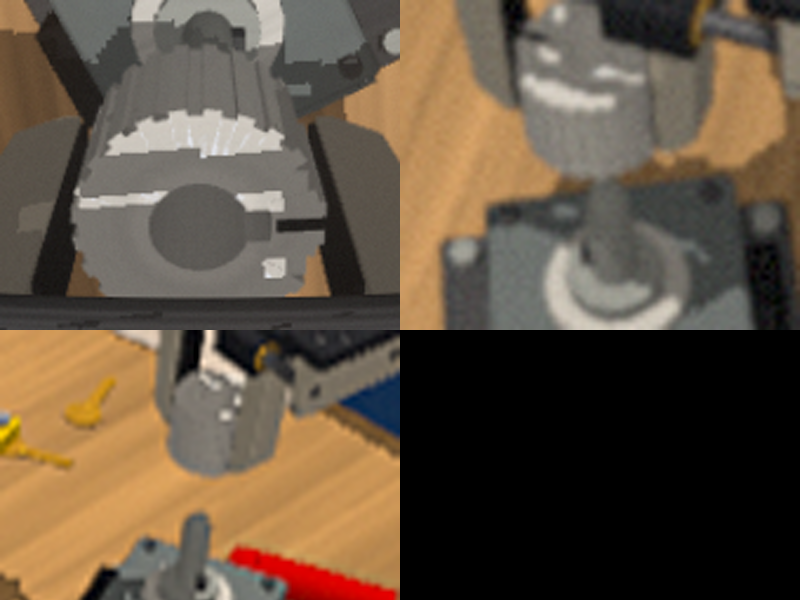

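```bash
python3 - <<'E'
from h import *
from plant import *
from scipy.spatial.transform import Rotation as R
T=[];C=[]
for i in range(12):
    s=robot.read_state();w=read_camera('wrist');T.append(np.r_[s['tool_pos'],R.from_rotvec(s['orientation']).as_matrix()[:2,1]]);C.append(np.r_[w['cam_to_world'][:3,3],w['cam_to_world'][:2,0]])
T=np.array(T);C=np.array(C);np.set_printoptions(precision=4,suppress=True)
print(T);print(C);print(T.mean(0),T.std(0),C.mean(0),s['t'])
E
```

```text
[[ 0.51    0.2282  0.183   0.9945 -0.1042]
 [ 0.5101  0.2284  0.1831  0.9946 -0.1041]
 [ 0.5101  0.2286  0.1832  0.9946 -0.1038]
 [ 0.51    0.2287  0.1832  0.9946 -0.1036]
 [ 0.51    0.2288  0.1832  0.9946 -0.1034]
 [ 0.5099  0.2289  0.1832  0.9947 -0.1032]
 [ 0.5099  0.229   0.1832  0.9947 -0.103 ]
 [ 0.5099  0.2291  0.1831  0.9947 -0.1029]
 [ 0.5098  0.2291  0.1831  0.9947 -0.1027]
 [ 0.5098  0.2292  0.1831  0.9947 -0.1027]
 [ 0.5098  0.2292  0.1831  0.9947 -0.1027]
 [ 0.5098  0.2292  0.183   0.9947 -0.1027]]
[[ 0.5194  0.306   0.3312  0.9946 -0.104 ]
 [ 0.5194  0.3062  0.3314  0.9946 -0.1039]
 [ 0.5193  0.3063  0.3315  0.9946 -0.1036]
 [ 0.5193  0.3065  0.3315  0.9946 -0.1034]
 [ 0.5192  0.3066  0.3315  0.9947 -0.1032]
 [ 0.5192  0.3067  0.3315  0.9947 -0.103 ]
 [ 0.5191  0.3068  0.3314  0.9947 -0.1028]
 [ 0.5191  0.3069  0.3314  0.9947 -0.1027]
 [ 0.5191  0.3069  0.3314  0.9947 -0.1026]
 [ 0.519   0.307   0.3313  0.9947 -0.1025]
 [ 0.519   0.307   0.3313  0.9947 -0.1025]
 [ 0.519   0.307   0.3313  0.9947 -0.1025]]
[ 0.5099  0.2289  0.1831  0.9946 -0.1032] [0.0001 0.0003 0.0001 0.0001 0.0005] [ 0.5192  0.3067  0.3314  0.9947 -0.1031] 6.6
```

Request:
{"method": "arm_command", "body": {"rows": [[0.0027,-0.0064,0,0,0,0,1],[0.0027,-0.0064,-0.02,0,0,0,1],[0.0027,-0.0064,-0.044,0,0,0,1],[0.0027,-0.0064,-0.044,0,0,0,1],[0.0027,-0.0064,-0.044,0,0,0,1],[0.0027,-0.0064,-0.044,0,0,0,1],[0.0027,-0.0064,-0.044,0,0,0,1],[0.0027,-0.0064,-0.044,0,0,0,1]]}}

```text
t: 7.32
tool_pos: [0.5127, 0.2243, 0.1492]
orientation: [-2.331, -2.103, 0.002]
force: [-0.2, -0.1, -0.8]
opening: 0.0456
```

```bash
cat > look.py <<'E'
import sys
from h import *
from plant import *
np.set_printoptions(precision=4,suppress=True)
n=sys.argv[1]
w=read_camera('wrist');s=robot.read_state();np.save(n+'.npy',w,allow_pickle=True);
c=read_camera('side');b=read_camera('scene')
i1=cv2.resize(w['frame'][230:370,230:400,::-1],(400,330),interpolation=cv2.INTER_CUBIC)
def cr(c):
    u,v=proj(c,(.512,.2247,.11)).round().astype(int);print('org',u-40,v-33)
    return cv2.resize(c['frame'][v-33:v+33,u-40:u+40,::-1],(400,330),interpolation=cv2.INTER_CUBIC)
cv2.imwrite(f'pics/{n}.png',np.vstack([np.hstack([i1,cr(c)]),np.hstack([cr(b),i1*0])])[:600])
from scipy.spatial.transform import Rotation as R
e=robot.read_state()
for s in (s,e):
  M=R.from_rotvec(s['orientation']).as_matrix();print(s['t'],s['tool_pos'],'yaw',np.arctan2(M[1,1],M[0,1]),'z',M[:,2],s['force'],s['wrist_torque'],s['opening'])
E
python3 look.py w7
```

```text
org 244 293
org 349 164
7.3667 [0.5126 0.2243 0.149 ] yaw -0.10279814504452668 z [-0.0026  0.0011 -1.    ] [ 0.2174  0.2154 -1.2748] [0.0333 0.007  0.0316] 0.04564108128724429
7.4667 [0.5123 0.2242 0.1486] yaw -0.10274499266968386 z [-0.0033  0.0008 -1.    ] [-0.4889 -0.0775 -1.1515] [0.0203 0.0549 0.0667] 0.04540611577850547
```

View pics/w7.png

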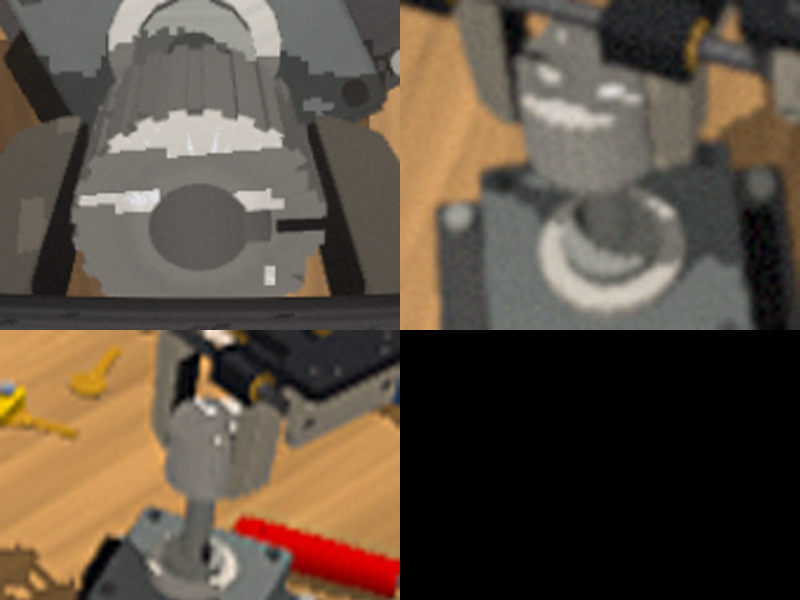

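```bash
python3 - <<'E'
from h import *
from plant import *
c=read_camera('side');b=read_camera('scene')
for n,k,o in (('side',c,(244,293)),('scene',b,(349,164))):
    for nm,ctr,r,z in (('shaft',(.5127,.2247),.008,.105),('barrel',(.5130,.2249),.023,.130),('barreltop',(.5130,.2249),.023,.16)):
        P=np.array([proj(k,(ctr[0]+r*np.cos(t),ctr[1]+r*np.sin(t),z)) for t in np.linspace(0,6.28,90)])
        x=(P[:,0]-o[0])*5; print(n,nm,x.min().round(),x.max().round(),((P[:,1]-o[1])*5).mean().round())
    g=cv2.resize(k['frame'][o[1]:o[1]+66,o[0]:o[0]+80,::-1],(800,660),interpolation=cv2.INTER_CUBIC)[60:]
    cv2.imwrite(f'pics/{n}7z.png',g)
E
```

```text
side shaft 173.0 221.0 171.0
side barrel 119.0 260.0 128.0
side barreltop 110.0 255.0 73.0
scene shaft 186.0 215.0 171.0
scene barrel 164.0 249.0 136.0
scene barreltop 170.0 256.0 92.0
```

View pics/side7z.png

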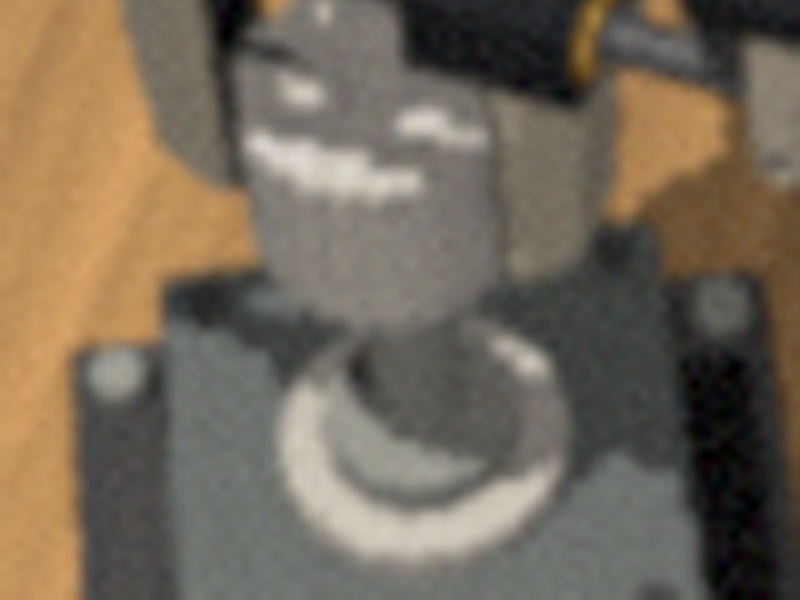

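View pics/scene7z.png

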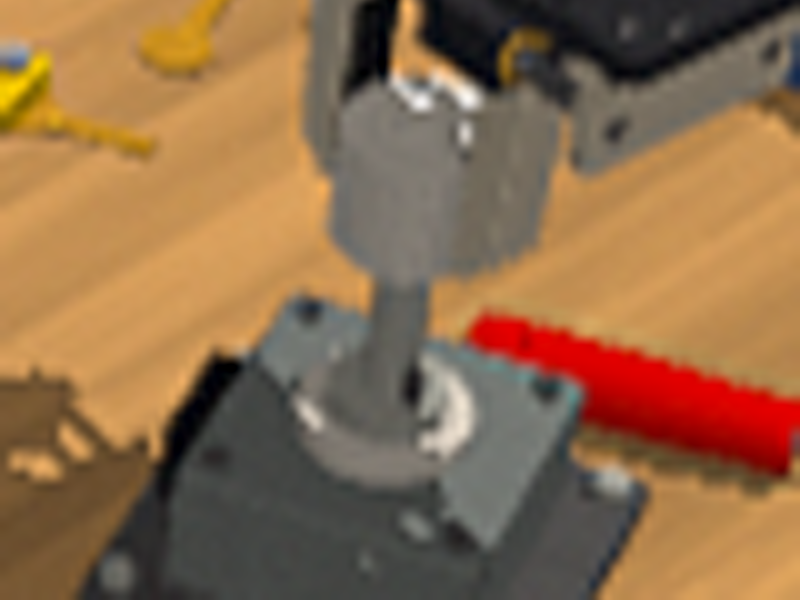

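Request:
{"method": "arm_command", "body": {"rows": [[0,0,-0.005,0,0,0,1],[0,0,-0.01,0,0,0,1],[0,0,-0.015,0,0,0,1],[0,0,-0.02,0,0,0,1],[0,0,-0.025,0,0,0,1],[0,0,-0.03,0,0,0,1]]}}

```text
t: 8.07
tool_pos: [0.5119, 0.2241, 0.1235]
orientation: [-2.33, -2.102, 0.005]
force: [-0.2, -0.5, -1.0]
opening: 0.0452
```

Request:
{"method": "arm_command", "body": {"rows": [[0,0,-0.004,0,0,0,1],[0,0,-0.008,0,0,0,1],[0,0,-0.012,0,0,0,1],[0,0,-0.016,0,0,0,1],[0,0,-0.02,0,0,0,1],[0,0,-0.02,0,0,0,1],[0,0,-0.02,0,0,0,1]]}}

```text
t: 8.65
tool_pos: [0.5118, 0.2241, 0.1073]
orientation: [-2.33, -2.102, 0.005]
force: [0.1, 0.6, -0.4]
opening: 0.0454
```

```bash
python3 look.py w8
```

```text
org 244 293
org 349 164
8.7 [0.5119 0.2241 0.1075] yaw -0.10274304549273061 z [-0.0044  0.0005 -1.    ] [-0.4402  1.2767 -1.4715] [ 0.1254  0.0929 -0.0328] 0.04568595806075225
8.8 [0.512  0.2242 0.1077] yaw -0.10276056059487923 z [-0.0042  0.0006 -1.    ] [-1.3416 -0.0859 -1.9445] [ 0.0786  0.1394 -0.0075] 0.045281934526535624
```

View pics/w8.png

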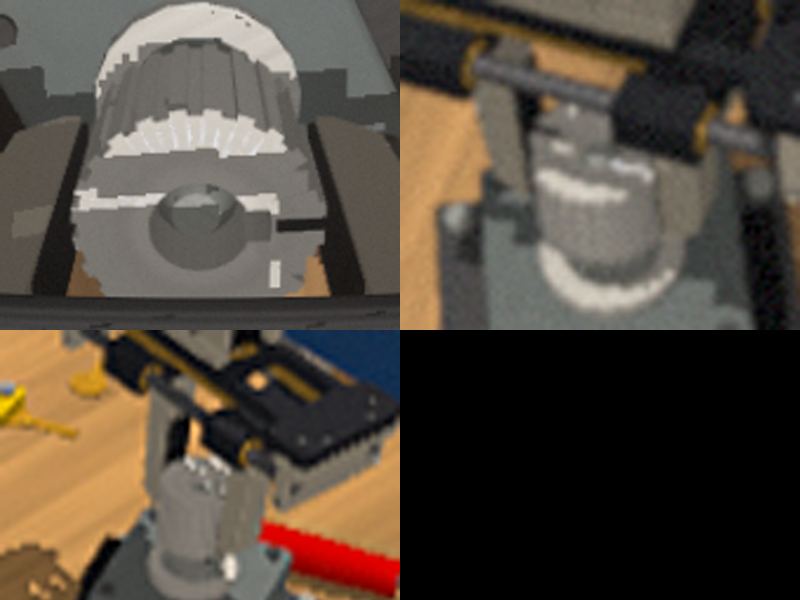

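The shaft end shows inside the bore, so the pulley is over the shaft with its underside about 84 mm up. I'll lower gently with a light grip so the jaws would slip before anything is forced.

Request:
{"method": "arm_command", "body": {"rows": [[0,0,-0.002,0,0,0,1],[0,0,-0.004,0,0,0,1],[0,0,-0.006,0,0,0,1],[0,0,-0.008,0,0,0,1],[0,0,-0.01,0,0,0,1],[0,0,-0.01,0,0,0,1]], "grip_force": 12}}

```text
t: 9.3
tool_pos: [0.5118, 0.2241, 0.0992]
orientation: [-2.33, -2.102, 0.005]
force: [-1.0, 0.8, -2.6]
opening: 0.0457
```

Request:
{"method": "arm_command", "body": {"rows": [[0,0,-0.002,0,0,0,1],[0,0,-0.004,0,0,0,1],[0,0,-0.006,0,0,0,1],[0,0,-0.007,0,0,0,1],[0,0,-0.007,0,0,0,1]]}}

```text
t: 9.72
tool_pos: [0.5116, 0.2241, 0.0933]
orientation: [-2.33, -2.102, 0.005]
force: [-0.7, 0.5, -2.8]
opening: 0.046
```

```bash
python3 look.py w9
```

```text
org 244 293
org 349 164
9.7667 [0.5117 0.2241 0.0934] yaw -0.10273039848450734 z [-0.005   0.0004 -1.    ] [-0.1724 -0.0945 -1.5196] [0.219  0.0378 0.0257] 0.045314909424738724
9.8667 [0.5117 0.2241 0.0935] yaw -0.10276198836915935 z [-0.0048  0.0004 -1.    ] [ 0.8374  1.3901 -1.6209] [ 0.0971  0.1415 -0.0181] 0.045948261522342944
```

View pics/w9.png

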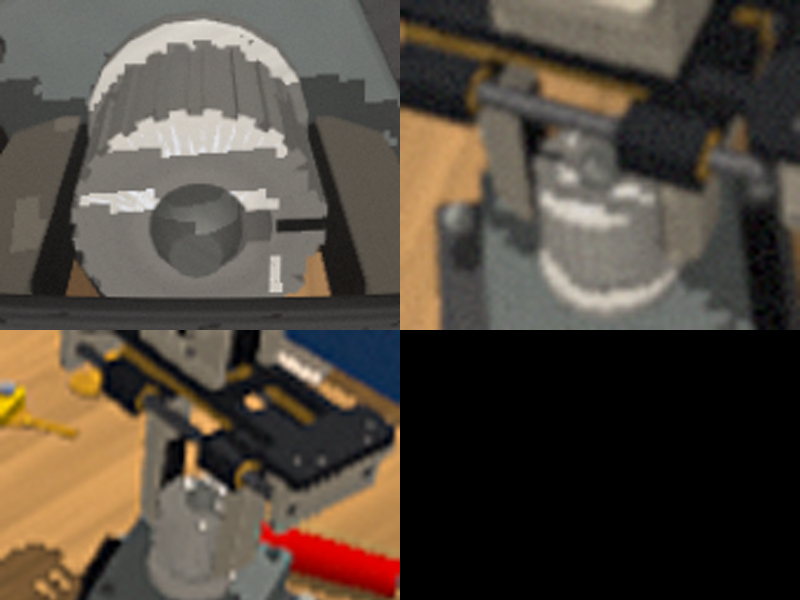

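Still no reaction force, and the pulley's position in the grip hasn't changed, so the keyway is down over the key. The underside should be about 0.5 mm above the shoulder. I'll ease down the last bit with minimal grip and release.

Request:
{"method": "arm_command", "body": {"rows": [[0,0,-0.001,0,0,0,1],[0,0,-0.0015,0,0,0,1],[0,0,-0.0015,0,0,0,1],[0,0,-0.0015,0,0,0,1]], "grip_force": 5}}

```text
t: 10.2
tool_pos: [0.5119, 0.2242, 0.0929]
orientation: [-2.33, -2.102, 0.004]
force: [-4.4, 0.5, 5.6]
opening: 0.0459
```

Request:
{"method": "arm_command", "body": {"rows": [[0,0,0,0,0,0,0.4],[0,0,0,0,0,0,0.3],[0,0,0,0,0,0,0.2],[0,0,0,0,0,0,0.1],[0,0,0,0,0,0,0],[0,0,0,0,0,0,0],[0,0,0,0,0,0,0],[0,0,0,0,0,0,0]]}}

```text
t: 10.87
tool_pos: [0.5119, 0.2242, 0.0929]
orientation: [-2.33, -2.102, 0.005]
force: [0.4, -0.0, 0.7]
opening: 0.0913
```

```bash
python3 look.py w10
```

```text
org 244 293
org 349 164
10.9167 [0.5119 0.2242 0.0929] yaw -0.1026842916676442 z [-0.0043  0.0006 -1.    ] [-0.6693 -0.7081  0.1832] [-0.0305 -0.0497 -0.007 ] 0.09270011473252193
11.0167 [0.5119 0.2242 0.0929] yaw -0.10270833675917851 z [-0.0043  0.0006 -1.    ] [-0.1122  0.5925  0.3104] [0.0311 0.0321 0.0082] 0.09285640373740948
```

View pics/w10.png

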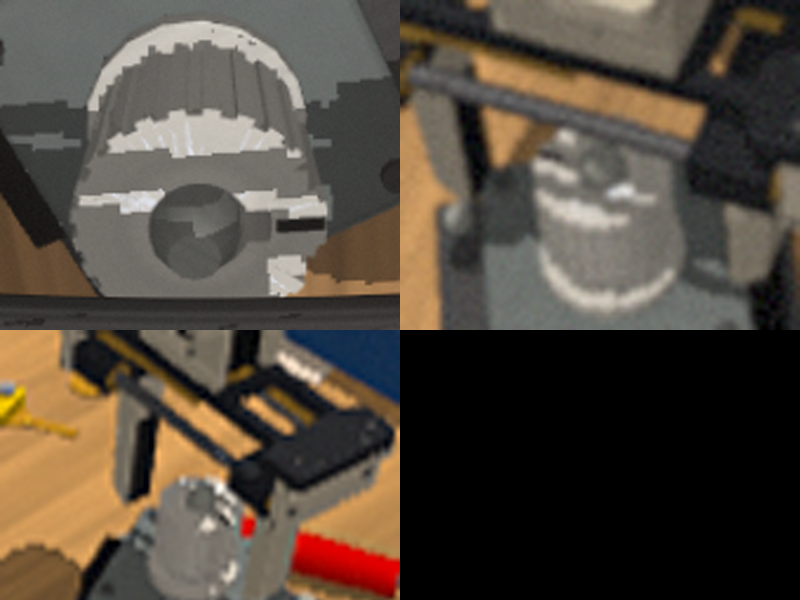

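Request:
{"method": "arm_command", "body": {"rows": [[0,0,0.02,0,0,0,0],[0,0,0.05,0,0,0,0],[0,0,0.09,0,0,0,0],[0,0,0.125,0,0,0,0],[0,0,0.125,0,0,0,0],[0,-0.05,0.125,0,0,0,0],[0,-0.1,0.125,0,0,0,0],[0,-0.1,0.125,0,0,0,0],[0,-0.1,0.125,0,0,0,0],[0,-0.1,0.125,0,0,0,0],[0,-0.1,0.125,0,0,0,0],[0,-0.1,0.125,0,0,0,0]]}}

```text
t: 12.02
tool_pos: [0.5118, 0.1452, 0.1927]
orientation: [-2.328, -2.104, 0.004]
force: [-0.0, -0.1, 0.4]
opening: 0.0932
```

```bash
python3 - <<'E'
from h import *
from plant import *
w=read_camera('wrist');c=read_camera('side');b=read_camera('scene')
np.save('w11.npy',w,allow_pickle=True);np.save('s11.npy',c,allow_pickle=True)
u,v=proj(w,(.512,.2247,.1),True).round().astype(int);print(u-50,v-40)
i1=cv2.resize(w['frame'][v-40:v+40,u-50:u+50,::-1],(400,320),interpolation=cv2.INTER_CUBIC)
def cr(c):
    u,v=proj(c,(.512,.2247,.09)).round().astype(int);print('org',u-40,v-32)
    return cv2.resize(c['frame'][v-32:v+32,u-40:u+40,::-1],(400,320),interpolation=cv2.INTER_CUBIC)
full=cv2.resize(c['frame'][:,:,::-1],(373,280))
cv2.imwrite('pics/w11.png',np.vstack([np.hstack([i1,cr(c)]),np.hstack([cr(b)[:280],np.pad(full,((0,0),(0,27),(0,0)))])]))
print(robot.read_state()['t'],robot.read_state()['tool_pos'])
E
```

```text
251 91
org 244 300
org 348 170
12.1667 [0.5118147  0.14501499 0.19278178]
```

View pics/w11.png

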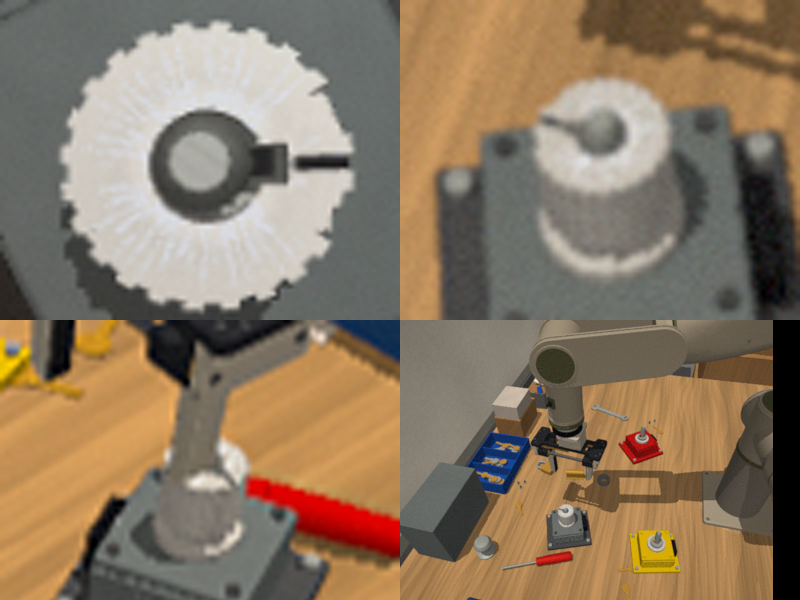

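```bash
python3 - <<'E'
from h import *
w=np.load('w11.npy',allow_pickle=True).item()
f=w['frame'];hsv=cv2.cvtColor(f,cv2.COLOR_RGB2HSV)
m=((hsv[...,1]<40)&(hsv[...,2]>165)).astype(np.uint8);r=np.zeros_like(m);r[91:171,251:351]=m[91:171,251:351]
cs,_=cv2.findContours(r,cv2.RETR_EXTERNAL,cv2.CHAIN_APPROX_NONE);k=max(cs,key=cv2.contourArea)
for z in (.106,.109,.116):
    P=np.array([plane(w,u,v,z,True) for u,v in k[:,0].astype(float)])[:,:2]
    print(z,cv2.minEnclosingCircle((P*1000).astype(np.float32)))
q=lambda x,y,z:plane(w,251+x/4,91+y/4,z,True)
print('tip',q(200,163,.117))
a,b=q(297,162,.106),q(350,161,.106);d=b-a;print('mark',np.arctan2(d[1],d[0]))
s=np.load('s11.npy',allow_pickle=True).item()
# side: bench-view height: top-face centre
print('top centre side', proj(s,(.512,.2247,.106)), proj(s,(.512,.2247,.116)))
E
```

```text
0.106 ((512.848876953125, 224.20962524414062), 22.925582885742188)
0.109 ((512.9522094726562, 224.19436645507812), 22.632936477661133)
0.116 ((513.1934204101562, 224.1588592529297), 21.95012855529785)
tip [0.51257006 0.224392   0.117     ]
mark -0.07272680872006182
top centre side [283.67699902 327.01970153] [283.23265806 323.55764041]
```

The rim radius matches a top face 106 mm up: 22.93 mm here, 22.96 mm by the same method on the bench. That means fully home, and the axis offset is about 0.3 mm. Handing in.

```bash
python3 - <<'E'
from plant import *
print(ticket.close_job())
E
```

```text
the job is handed in; nothing more can be done
None
```

The pulley is on the grey drive's spindle with its keyway over the key, fully home and released. I handed the job in at about 12 s of the 67 s.

I found the key in the wrist camera at about −0.10 rad from world +x. I gripped the pulley on the bench, turned it by −0.10 rad to line up its keyway, and lowered it over the shaft. It went past the key with no reaction force. I read about 6 N upward at the wrist when it touched the shoulder, then opened the jaws and backed the arm away.

**Last checks:**
- **Height:** the rim measures 22.93 mm in radius if the top face is taken at 106 mm, the fully home height. The same method gave 22.96 mm on the bench.
- **Position:** the pulley's axis is about 0.3 mm from the shaft tip.
- **Keyway and mark:** the key shows inside the keyway, and the timing mark is up at about −0.07 rad.
- **Bystanders:** those I could see in the last side picture look unmoved. I checked them by eye and did not measure them.

**Small disagreements:**
- The side camera put the spindle 2–3 mm off from the wrist camera, about its stated calibration error, so I relied on the wrist camera.
- The mark's heading (−0.07 rad) and the key's (−0.10 rad) differ by 0.03 rad, which is within the keyway's play.

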